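# Shim the rocking camera stand

## Robot

A 6-joint arm with a two-finger parallel gripper is mounted at the origin on the work surface. World frame = base frame: x ahead of the robot, y to its left, z up, the work surface at z = 0. Lengths are in m, angles in rad, forces in N, time in s.
With the tool pointing down it reaches from about 0.3 to 0.75 m from the base axis. Payload 8.5 kg.
Tool frame: the origin (TCP) lies between the finger pads; the fingertips stand 11 mm ahead of it and the grasp point (between the pads) lies 8 mm behind it (arm.tips_ahead is the distance from the TCP to the fingertips, in m); z points along the fingers, y is the line along which they close (so a half turn about z gives the same grasp; the last joint's range is limited). The gripper opens to 85 mm and grips with 20 to 120 N. Pads are 22 mm wide; open, the fingers measure 114 mm over their backs; the gripper's body (76 mm by 85 mm) begins 54 mm behind the grasp point. The pads swing forward as they close: fully open they stand 13 mm farther back than shut.
Start: joints at [-1.508, 0.381, 1.297, -0, 1.464, -0.215], TCP at [0.151, -0.529, 0.242] pointing down, gripper open.
Joint ranges: [-3.11, 3.11], [-0.89, 2.33], [0.22, 2.48], [-1.42, 4.56], [0.17, 2.85], [-2.88, 2.88]. Speed limits (rad/s): [2.39, 2.39, 3.14, 3.14, 3.14, 3.14].

## Interface

Orientations are given as a rotation vector (axis times angle).
In Python, from cell import arm gives the robot as it stands.
- The arm moves only by the tool drive_tool, never from a script. Its arguments are lists of equal length, an entry for each row: "grip": the closure, from 0 (fully open) to 1 (shut); "offset": the shift along the tool's x, y, z in mm, a list of three; "dr": the turn, a rotation vector about the tool's x, y, z in degrees, a list of three. A call has 1 to 8 rows; each row shifts and turns the commanded pose from where the row before left it, along the tool's axes as they then stand; what a row does not reach is not made up. A row lasts 1/10 s, in which the tool goes at most 50 mm and 8.59 degrees, less where a joint would pass 70% of its speed; a pose out of reach is approached as far as the arm can. A call with a gripper value outside its range is refused whole. The fingers move at their own pace and stop on an object; "squeeze" is the grip in N (left out, the last holds). Time passes only in rows, so rows that do not move let the fingers close. It gives the time, the measured TCP pose, the force, the opening and the grip force at its end, in the units of the state.
- arm.get_state(): the state, without advancing time (a new reading comes with each control period).
- arm.read_camera(name): name is "scene" or "top" or "wrist"; returns a dict with "color" (420x560x3 uint8, red, green, blue), "mtx" (3x3 intrinsics, pixels), "k1" (the pictures are not rectified: a ray, as slopes to the right and down, at radius r is drawn at 1 + k1 r^2 times it, then the intrinsics apply), "T" (4x4, takes a point from camera to world coordinates). Camera axes: x right, y down, z forward; pixel columns grow to the right and rows downward; lengths in m; the calibration is good to about 2 mm. A picture is of the moment at which its call begins. There is no depth.
- arm.finish_job(): hands the job in; it is judged then, once.
The state is a dict: "t": time; "joints": joint angles; "qvel": joint speeds; "joint_efforts": joint torques, N m; "eef_pos": TCP position; "orientation": TCP orientation; "force": force on the tool from outside, world axes, zero at the start; "ft_torque": the same for the moment, N m; "width": opening from 0.0 (shut) to 1.0 (fully open); "grip_force": force on a finger pad.
Only numpy, scipy, OpenCV 4.12 (cv2) and the standard library are available. Lean on these libraries where they do the work, as an engineer would, in place of code of your own. Each camera call takes 0.05 s, during which the arm holds its last target. There are 200 camera calls.

## Task

The macro camera stand rocks: the rubber foot is gone from the front end (the open end, away from the column) of the base rail farther from the robot, leaving a bare screw head above the bench. Push the loose wooden wedge along the bench, thin end first, under that screw head until the foot bears firmly on it near the middle of the wedge's width and the stand no longer rocks, but stop before the wedge jacks the stand out of level. Only push the wedge: do not pick it up, do not shove or tip the stand, leave the other things where they lie, and take the hand away at the end.

Things in the scene. Friction and masses are not known exactly. Their poses are not given: they have to be found in the camera images.
- wedge: loose wooden wedge, 100 mm long, 36 mm wide, 35 g, flat on the bench. Origin: centre of its underside. x points to the thin end (2 mm thick, at x = +50 mm); the flat upright thick end is 18 mm high at x = -50 mm; the top slopes evenly between: thickness = 10 - 0.16 x mm. z up. Friction about 0.6, so it stays put under load
- stand: camera stand, loose, about 2.8 kg: two rails 260 long, 30 wide, top 46 mm high, 170 mm apart; rear cross bar, column and camera (over 170 mm up). Origin: on the bench under the middle of the base; x to the rear along the rails (front ends at x = -132 mm), z up. Level on three rubber feet at (-112, 85), (112, 85), (112, -85) mm; at (-112, -85) only a bare screw, onto which it tips if pressed
- bare_foot (a point): lowest point of the bare domed screw head (16 mm across), under the front end of the rail at y = -85 mm of the stand: 8 mm above the bench, 20 mm in from the rail's front end. It meets the wedge where that is 8 mm thick: foot at about x = +12 mm of the wedge. Then the push needed rises over some 5 mm to 8 to 15 N, and from there on the stand is jacked up
- specimen: bystander: pale wooden block 70 x 50 x 30 mm between the rails, under the lens; origin at the centre of its underside
- lens_cap: bystander: black disc 58 mm across, 9 mm high, in front of the stand beside the wedge; origin at the centre of its underside
- hex_key: bystander: L-shaped hex key, long leg 90 mm along its x, short leg 28 mm towards +y at the +x end, 6 mm thick, on the other side of the wedge; origin at the middle of the long leg, on the bench
- lens: bystander: black camera lens standing upright, 67 mm across, 70 mm high; origin at the centre of its underside
- screwdriver: bystander: screwdriver lying on the bench, about 0.2 m long along its x; origin on the bench under its middle
- blower: bystander: black rubber air blower standing upright, 58 mm across, 115 mm high; origin at the centre of its underside
- cleaner: bystander: small clear bottle, 44 mm across, 100 mm high; origin at the centre of its underside

How it is judged:
At the end, for the whole second after the job is handed in: The bare screw head bears on the wedge with more than 1 N, within 12 mm of the middle of the wedge's width; the stand is level within 0.4 degrees, at rest and within 15 mm of where it stood; the wedge lies flat on the bench, at rest (contact force between wedge and stand above 1 N and y of bare_foot in the frame of wedge between -0.012 and 0.012 m and x of bare_foot in the frame of wedge between -0.035 and 0.035 m and angle between stand's own z axis and vertical below 0.007 rad and distance of stand from where it was at the start of the episode below 0.015 m and angle between wedge's own z axis and vertical below 0.05 rad and height (world z) of wedge below 0.004 m and linear speed of each of stand, wedge below 0.005 m/s and angular speed of stand below 0.03 rad/s); the robot touches nothing.
It fails at once if the wedge is lifted or stood up (height (world z) of wedge above 0.008 m or angle between wedge's own z axis and vertical above 0.15 rad).
It fails at once if the stand is shoved more than 20 mm, lifted or tipped over 5 degrees (distance of stand from where it was at the start of the episode above 0.02 m or angle between stand's own z axis and vertical above 0.09 rad or height (world z) of stand above 0.012 m).
It fails at once if another thing is moved by more than 20 mm (distance of any of specimen, lens_cap, hex_key, lens, screwdriver, blower, cleaner from where it was at the start of the episode above 0.02 m).
It also fails if it takes over 48 s, if anything falls off the work surface, if the arm or the gripper's body presses on something with over 40 N, if the wrist force passes 120 N, or if a joint passes its speed limit or range.

## Working session

There is one attempt and no reset: what is moved stays moved. The work goes in short steps, Python scripts to look and compute and a tool call to move; the robot and the scene stay as the last step left them, time stands still between calls to the robot, and variables do not carry over. Pictures are saved under pics/ and viewed, at most 10 in all, crops included, and the job is handed in when it is done.

Besides the shell and the picture viewer there is one more tool, called after "Request:" as name(argument=value, ...) on one line, values as JSON. drive_tool: Moves the arm, as the interface text tells. Its arguments: {"type":"object","properties":{"grip":{"type":"array","items":{"type":"number"}},"offset":{"type":"array","items":{"type":"array","items":{"type":"number"}}},"dr":{"type":"array","items":{"type":"array","items":{"type":"number"}}},"squeeze":{"type":"number"}},"required":["grip","offset","dr"]}

```bash
mkdir -p pics; ls; python3 - <<'E'
from cell import arm
import cv2
for n in ("top","scene"):
    c=arm.read_camera(n); cv2.imwrite(f"pics/{n}1.png",c["color"][:,:,::-1]); print(n,c["mtx"].tolist(),c["k1"],c["T"].round(4).tolist())
s=arm.get_state(); print(s)
E
```

```text
pics
top [[458.8277981971623, 0.0, 278.7285821224287], [0.0, 458.8277981971623, 213.27618781519666], [0.0, 0.0, 1.0]] -0.018044836844394632 [[0.0005, -0.988, 0.1544, 0.3492], [-1.0, -0.0001, 0.0025, 0.0699], [-0.0025, -0.1544, -0.988, 1.3237], [0.0, 0.0, 0.0, 1.0]]
scene [[452.9575517231353, 0.0, 277.55890300382265], [0.0, 452.9575517231353, 209.20325603088997], [0.0, 0.0, 1.0]] 0.003483553419830396 [[-0.6994, 0.5488, -0.4579, 1.0334], [0.7147, 0.5385, -0.4464, 0.5358], [0.0016, -0.6395, -0.7688, 0.8435], [0.0, 0.0, 0.0, 1.0]]
{'t': 0.1, 'joints': array([-1.50826658e+00,  3.81133314e-01,  1.29815506e+00, -1.15770621e-05,
        1.46362515e+00, -2.15306985e-01]), 'qvel': array([-9.30997929e-04,  3.79610845e-05,  2.20519584e-04, -1.69078154e-03,
        4.86203252e-04, -1.02005678e-03]), 'joint_efforts': array([ 3.54513009e-03, -4.49222159e+01, -2.31658101e+01, -2.24533533e-04,
        3.68267036e-03, -1.71123139e-05]), 'eef_pos': array([ 0.15082698, -0.52865379,  0.24178109]), 'orientation': array([-3.11002218e+00, -4.34842008e-01, -1.40252440e-04]), 'force': array([-0.21796968, -0.84819519, -0.57718247]), 'ft_torque': array([-0.0381786 ,  0.01209859, -0.0028838 ]), 'grip_force': 0.0, 'width': 0.9993651007048064}
```

View pics/top1.png

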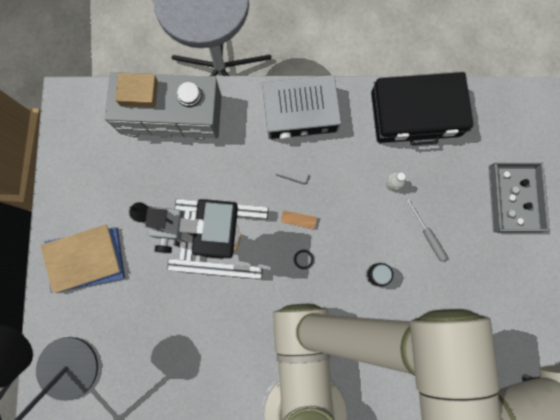

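View pics/scene1.png

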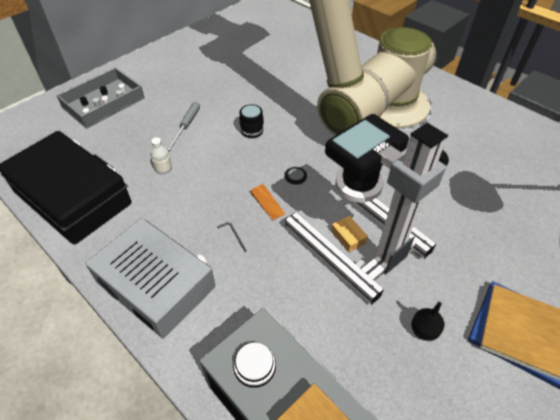

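The top view shows the wedge (orange, about (299,220)) just in front of the far rail, whose front end is at about (267,212). The lens cap is at (304,260) and the hex key at (293,178). In the scene view the wedge is at (267,202) and the far rail's front end at (292,220).

```bash
cat > h.py <<'E'
import numpy as np, cv2
from cell import arm
def cast(c,uv,z):
    p=cv2.undistortPoints(np.float64(uv).reshape(-1,1,2),c["mtx"],np.array([c["k1"],0,0,0.])).reshape(-1,2)
    d=np.c_[p,np.ones(len(p))]@c["T"][:3,:3].T; o=c["T"][:3,3]
    return (o+d*((np.reshape(z,(-1,))-o[2])/d[:,2])[:,None])
def project(c,P):
    Ti=np.linalg.inv(c["T"]); r=cv2.Rodrigues(Ti[:3,:3])[0]
    return cv2.projectPoints(np.float64(P).reshape(-1,1,3),r,Ti[:3,3],c["mtx"],np.array([c["k1"],0,0,0.]))[0].reshape(-1,2)
def orange(c):
    h=cv2.cvtColor(c["color"],cv2.COLOR_RGB2HSV)
    return cv2.inRange(h,(4,150,80),(16,255,255))
def big(m):
    cs=cv2.findContours(m,cv2.RETR_EXTERNAL,cv2.CHAIN_APPROX_NONE)[0]
    return sorted(cs,key=cv2.contourArea)[::-1]
E
python3 - <<'E'
from h import *
for n,box in (("top",(160,165,330,285)),("scene",(215,150,395,285))):
    c=arm.read_camera(n); k=big(orange(c))
    for q in k[:3]:
        r=cv2.minAreaRect(q); print(n,cv2.contourArea(q),r, cast(c,cv2.boxPoints(r),0.010)[:,:2].round(4).tolist())
    x0,y0,x1,y1=box
    im=c["color"][y0:y1,x0:x1,::-1]; cv2.imwrite(f"pics/{n}2.png",cv2.resize(im,None,fx=4.4,fy=4.4,interpolation=cv2.INTER_CUBIC))
E
```

```text
scene 455.0 ((267.0224304199219, 201.85186767578125), (37.32916259765625, 14.024919509887695), 53.61564636230469) [[0.5424, -0.0374], [0.5031, -0.0376], [0.5345, 0.0699], [0.5712, 0.0685]]
scene 325.0 ((13.0, 8.5), (17.0, 26.0), 90.0) [[0.5368, -1.4497], [0.4663, -1.3787], [0.5279, -1.2533], [0.595, -1.3209]]
```

View pics/top2.png

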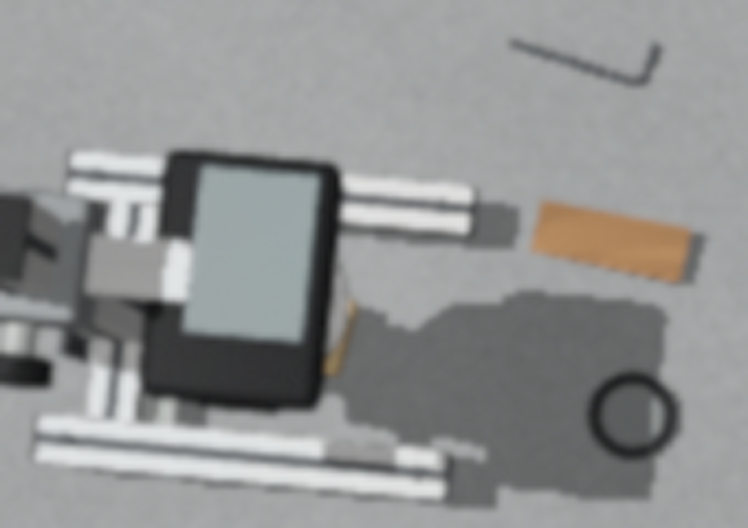

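View pics/scene2.png

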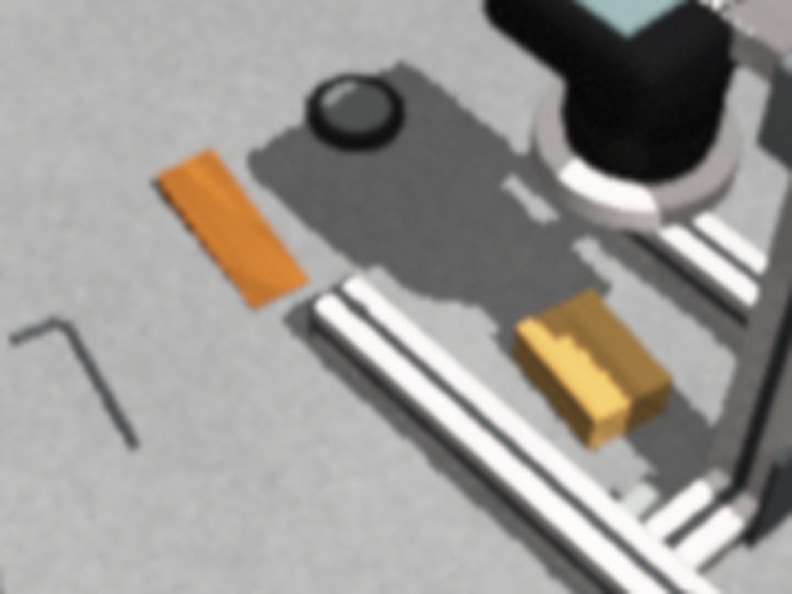

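Both views are clear. In the top crop (x4.4, offset (160,165)) the wedge corners are (541,202), (534,250), (690,228), (684,282), with the thick end shaded on the right. The far rail's top front corners are (472,187) and (469,234).

```bash
python3 - <<'E'
from h import *
c=arm.read_camera("top"); s=arm.read_camera("scene")
f=lambda L,o:(np.array(L)+.5)/4.4-.5+np.array(o)
T=lambda L,z:cast(c,f(L,(160,165)),z)[:,:2]*1000
S=lambda L,z:cast(s,f(L,(215,150)),z)[:,:2]*1000
w=T([(541,202),(534,250),(690,228),(684,282)],[.002,.002,.018,.018]); print("wedge top",w.round().tolist())
w2=S([(257,308),(308,282),(158,178),(212,150)],[.002,.002,.018,.018]); print("wedge scene",w2.round().tolist())
for q in(w,w2):
    m=(q[0]+q[1]-q[2]-q[3])/2; print("ctr",q.mean(0).round(1),"len",np.linalg.norm(m).round(1),"yaw",np.degrees(np.arctan2(m[1],m[0])).round(1))
fr=T([(472,187),(469,234),(70,152),(70,193)],.046);nr=T([(446,454),(444,496),(37,417),(35,459)],.046)
print("far",fr.round().tolist(),"near",nr.round().tolist())
for q in(fr,nr):
    m=(q[2]+q[3]-q[0]-q[1])/2; print("len",np.linalg.norm(m).round(1),"yaw",np.degrees(np.arctan2(m[1],m[0])).round(1))
    u=m/np.linalg.norm(m); print("foot",((q[0]+q[1])/2+20*u).round(1))
q=S([(316,297),(348,277)],.046); print("far front scene",q.round())
print("cap",T([(633,415)],.009),"hexkey",T([(512,41),(640,82),(657,46)],.003))
E
```

```text
wedge top [[564.0, 62.0], [532.0, 67.0], [544.0, -35.0], [508.0, -31.0]]
wedge scene [[563.0, 62.0], [530.0, 69.0], [545.0, -34.0], [509.0, -27.0]]
ctr [537.   15.7] len 99.8 yaw 77.6
ctr [536.6  17.5] len 98.1 yaw 78.2
far [[566.0, 107.0], [536.0, 108.0], [589.0, 366.0], [562.0, 365.0]] near [[396.0, 122.0], [370.0, 123.0], [419.0, 381.0], [393.0, 381.0]]
len 259.1 yaw 84.5
foot [553.1 127.4]
len 259.2 yaw 84.9
foot [384.7 142.7]
far front scene [[561. 103.]
 [540. 106.]]
cap [[422.59311315   2.52291375]] hexkey [[673.09609992  81.46999372]
 [644.95116557  -4.19641469]
 [669.65311992 -15.81104245]]
```

Request:
drive_tool(grip=[1, 1, 1, 1, 1, 1, 1, 1], offset=[[0, 0, 0], [0, 0, 0], [0, 0, 0], [0, 0, 0], [0, 0, 0], [0, 0, 0], [0, 0, 0], [0, 0, 0]], dr=[[0, 0, -7.8], [0, 0, -7.8], [0, 0, -7.8], [0, 0, -7.8], [0, 0, -7.8], [0, 0, -7.8], [0, 0, -7.8], [0, 0, -7.8]])

```text
t: 1.1
eef_pos: [0.1508, -0.5289, 0.2423]
orientation: [-2.43, -1.991, -0.0]
force: [0.2, -0.7, -0.2]
width: 0.003
grip_force: 0.0
```

```bash
cat >> h.py <<'E'
from scipy.spatial.transform import Rotation as Ro
def st(goal=None):
    s=arm.get_state(); R=Ro.from_rotvec(s["orientation"]).as_matrix(); p=s["eef_pos"]*1000
    print("t",round(s["t"],2),"p",p.round(1),"yaw x_t",np.degrees(np.arctan2(R[1,0],R[0,0])).round(1),"tilt",np.degrees(np.arccos(-R[2,2])).round(2),"F",s["force"].round(1),"w",round(s["width"],2),"q",s["joints"].round(2))
    if goal is not None: print("offset mm",(R.T@(np.array(goal)-p)).round(1))
    return s,R
E
python3 -c "
from h import *
st([519,-68,120])"
```

```text
t 1.1 p [ 150.8 -528.9  242.3] yaw x_t 78.6 tilt 0.01 F [ 0.2 -0.7 -0.2] w 0.0 q [-1.51  0.38  1.3  -0.    1.46 -1.31]
offset mm [524.3 270.2 122.3]
```

Request:
drive_tool(grip=[1, 1, 1, 1, 1, 1, 1, 1], offset=[[36, 18, 0], [36, 18, 0], [36, 18, 0], [36, 18, 0], [36, 18, 0], [36, 18, 0], [36, 18, 0], [36, 18, 0]], dr=[[0, 0, 0], [0, 0, 0], [0, 0, 0], [0, 0, 0], [0, 0, 0], [0, 0, 0], [0, 0, 0], [0, 0, 0]])

```text
t: 1.9
eef_pos: [0.3509, -0.2746, 0.2424]
orientation: [2.436, 1.983, 0.0]
force: [0.9, 0.4, -0.4]
width: -0.001
grip_force: 0.0
```

Request:
drive_tool(grip=[1, 1, 1, 1, 1, 1, 1, 1], offset=[[36, 18, 0], [36, 18, 0], [36, 18, 0], [36, 18, 0], [36, 18, 25], [36, 18, 25], [20, 18, 25], [0, 0, 25]], dr=[[0, 0, 0], [0, 0, 0], [0, 0, 0], [0, 0, 0], [0, 0, 0], [0, 0, 0], [0, 0, 0], [0, 0, 0]])

```text
t: 2.7
eef_pos: [0.5231, -0.0683, 0.1412]
orientation: [2.432, 1.987, 0.001]
force: [0.2, -0.2, -0.1]
width: 0.001
grip_force: 0.0
```

```bash
python3 - <<'E'
from h import *
st([519,-68,14])
c=arm.read_camera("wrist"); cv2.imwrite("pics/wrist1.png",c["color"][:,:,::-1]); print(c["mtx"].round(1).tolist(),c["k1"],c["T"].round(3).tolist())
E
```

```text
t 2.7 p [523.1 -68.3 141.2] yaw x_t 78.5 tilt 0.06 F [ 0.2 -0.2 -0.1] w 0.0 q [-0.35  0.44  1.52  0.    1.18 -0.15]
offset mm [ -0.5  -4.3 127.1]
[[327.1, 0.0, 283.0], [0.0, 327.1, 211.8], [0.0, 0.0, 1.0]] 0.020085969889765288 [[0.98, -0.19, -0.058, 0.537], [-0.199, -0.936, -0.29, 0.006], [0.001, 0.296, -0.955, 0.271], [0.0, 0.0, 0.0, 1.0]]
```

View pics/wrist1.png

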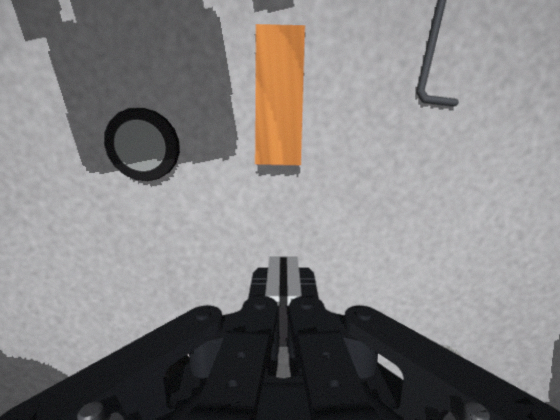

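The wrist view shows the wedge at columns 257–304, rows 25–164, with its thick end facing the shut fingers (tips at about (283,260)). The cap and the hex key are clear on either side.

```bash
python3 - <<'E'
from h import *
c=arm.read_camera("wrist")
q=cast(c,[(304.5,26),(256.5,25),(300.5,164.5),(256.5,164.5)],[.002,.002,.018,.018])[:,:2]*1000
m=(q[0]+q[1]-q[2]-q[3])/2; print(q.round(1).tolist(),"ctr",q.mean(0).round(1),np.linalg.norm(m).round(1),"yaw",np.degrees(np.arctan2(m[1],m[0])).round(1))
print("tips", project(c,np.array([[.5231,-.0683,.130]])))
u=m/np.linalg.norm(m); g=q.mean(0)-u*78; st([*g,14])
E
```

```text
[[560.5, 59.1], [526.8, 66.6], [539.2, -35.6], [506.3, -28.9]] ctr [533.2  15.3] 97.4 yaw 77.6
tips [[290.08704739 277.0143821 ]]
t 2.8 p [520.2 -69.4 139.5] yaw x_t 78.4 tilt 0.36 F [-0.8  0.5  0.2] w -0.0 q [-0.36  0.44  1.53 -0.    1.18 -0.16]
offset mm [  7.5  -4.6 125.5]
```

Request:
drive_tool(grip=[1, 1, 1, 1, 1], offset=[[0, -3, 40], [0, 0, 40], [0, 0, 30], [0, 0, 14], [0, 0, 0]], dr=[[0, 0, 0], [0, 0, 0], [0, 0, 0], [0, 0, 0], [0, 0, 0]])

```text
t: 3.3
eef_pos: [0.518, -0.0703, 0.0179]
orientation: [-2.436, -1.981, 0.002]
force: [1.0, 0.3, 0.1]
width: 0.0
grip_force: 0.0
```

Request:
drive_tool(grip=[1, 1, 1], offset=[[0, 0, 0], [0, 0, 0], [0, 0, 0]], dr=[[0, 0, 0], [0, 0, 0], [0, 0, 0]])

```text
t: 3.6
eef_pos: [0.5189, -0.0701, 0.0195]
orientation: [2.435, 1.982, 0.002]
force: [-0.0, 0.4, -0.6]
width: 0.001
grip_force: 0.0
```

```bash
python3 - <<'E'
from h import *
c=arm.read_camera("wrist"); cv2.imwrite("pics/wrist2.png",c["color"][:,:,::-1])
s,R=st([519,-68,14])
k=big(orange(c))[0]; print(cv2.boxPoints(cv2.minAreaRect(k)).round(1).tolist())
a=cv2.approxPolyDP(k,4,True).reshape(-1,2); print(a.tolist())
E
```

```text
t 3.65 p [518.8 -70.   19.3] yaw x_t 78.3 tilt 0.1 F [ 0.8 -0.2 -0.5] w 0.0 q [-0.36  0.61  1.66 -0.    0.87 -0.16]
offset mm [ 2.  -0.2  5.3]
[[239.0, 0.0], [330.0, 0.0], [330.0, 203.0], [239.0, 203.0]]
[[239, 0], [241, 202], [323, 203], [330, 0]]
```

View pics/wrist2.png

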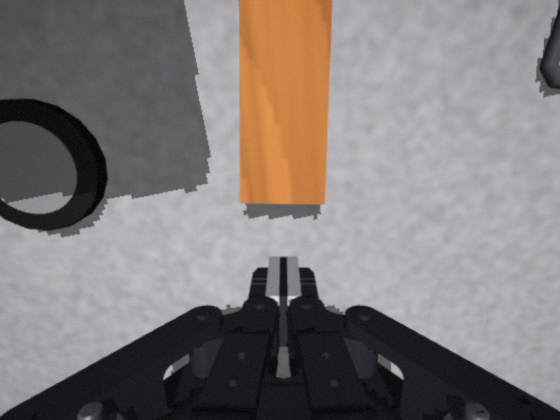

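The shut fingers (column 283) are centred on the wedge's end (241–324), and it lies square to them about 27 mm ahead. Next I lower the tool and close most of the gap.

Request:
drive_tool(grip=[1, 1, 1, 1, 1, 1], offset=[[0, 0, 4], [5, 0, 0], [5, 0, 0], [5, 0, 0], [5, 0, 0], [3, 0, 0]], dr=[[0, 0, 0], [0, 0, 0], [0, 0, 0], [0, 0, 0], [0, 0, 0], [0, 0, 0]])

```text
t: 4.25
eef_pos: [0.5232, -0.0466, 0.0143]
orientation: [-2.435, -1.984, -0.0]
force: [0.7, -0.2, 0.2]
width: -0.002
grip_force: 0.0
```

Request:
drive_tool(grip=[1, 1, 1, 1, 1, 1, 1, 1], offset=[[5, 0, 0], [6, 0.1, 0], [6, 0.2, 0], [6, 0.3, 0], [6, 0.3, 0], [6, 0.4, 0], [6, 0.5, 0], [6, 0.5, 0]], dr=[[0, 0, 0], [0, 0, -0.8], [0, 0, -0.8], [0, 0, -0.8], [0, 0, -0.8], [0, 0, -0.8], [0, 0, -0.8], [0, 0, -0.8]])

```text
t: 5.05
eef_pos: [0.5332, -0.0008, 0.0143]
orientation: [-2.335, -2.102, 0.0]
force: [-0.2, -0.7, -0.8]
width: 0.001
grip_force: 0.1
```

Request:
drive_tool(grip=[1, 1, 1, 1], offset=[[6, 0.6, 0], [6, 0.6, 0], [4, 0.4, 0], [0, 0, 0]], dr=[[0, 0, 0], [0, 0, 0], [0, 0, 0], [0, 0, 0]])

```text
t: 5.45
eef_pos: [0.5364, 0.015, 0.0143]
orientation: [-2.336, -2.101, -0.0]
force: [-0.6, -0.3, 0.3]
width: -0.003
grip_force: 0.0
```

```bash
python3 - <<'E'
from h import *
c=arm.read_camera("wrist"); cv2.imwrite("pics/wrist3.png",c["color"][:,:,::-1])
s,R=st([545.8,58.8,15])
t=arm.read_camera("top"); cv2.imwrite("pics/top3.png",cv2.resize(t["color"][165:285,160:330,::-1],None,fx=4.4,fy=4.4,interpolation=cv2.INTER_CUBIC))
E
```

```text
t 5.5 p [536.4  14.6  14.3] yaw x_t 83.9 tilt 0.0 F [-0.4 -1.2  0.8] w -0.0 q [-0.19  0.63  1.63  0.    0.88 -0.09]
offset mm [44.9  4.7 -0.7]
```

View pics/wrist3.png

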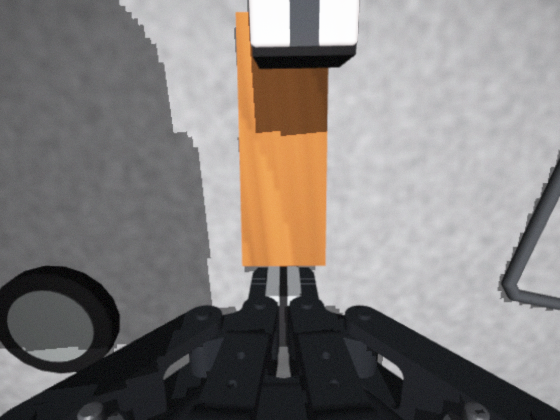

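In the wrist view the wedge (columns 242–325, end at row 265) sits square against the fingers. The rail's top front edge is at row 46, columns 250–358, so the rail centre is slightly right of the wedge's axis.

```bash
python3 - <<'E'
from h import *
c=arm.read_camera("wrist"); s,R=st()
p=s["eef_pos"]*1000
def tf(uv,z): return ((cast(c,uv,z)*1000-p)@R)[:,:2]
w=tf([(242.5,265.5),(325.5,265.5)],.018); print("thick end tool",w.round(1).tolist())
w2=tf([(327.5,110),(238,110)],.018-.16*.06); print("wedge edges mid tool",w2.round(1).tolist())
f=tf([(250,47),(358,47)],.046); g=tf([(250,0),(357,0)],.046)
print("rail front tool",f.round(1).tolist(),"back",g.round(1).tolist(),"world",(cast(c,[(250,47),(358,47)],.046)*1000).round(1).tolist())
a=np.radians(84.7); foot=np.r_[(cast(c,[(304,47)],.046)*1000)[0,:2]+20*np.array([np.cos(a),np.sin(a)]),p[2]]
print("foot world",foot.round(1),"tool",((foot-p)@R).round(1),"top est tool",((np.array([553,127.4,p[2]])-p)@R).round(1))
E
```

```text
t 5.6 p [536.4  14.3  14.3] yaw x_t 83.9 tilt 0.0 F [ 0.3 -0.  -0.3] w -0.0 q [-0.19  0.63  1.63  0.    0.88 -0.09]
thick end tool [[12.5, -18.0], [12.5, 17.4]]
wedge edges mid tool [[75.8, 16.8], [75.7, -18.6]]
rail front tool [[92.0, -9.8], [92.0, 19.5]] back [[103.0, -9.4], [102.9, 18.5]] world [[536.4, 106.8, 46.0], [565.6, 103.7, 46.0]]
foot world [552.9 125.2  14.3] tool [112.    4.6   0. ] top est tool [114.2   4.5   0. ]
```

Request:
drive_tool(grip=[1, 1, 1, 1, 1, 1, 1, 1], offset=[[4, 0.6, 0], [5, 0.8, 0], [5, 0.8, 0], [5, 0.8, 0], [5, 0.8, 0], [5, 0.8, 0], [3, 0.4, 0], [0, 0, 0]], dr=[[0, 0, 0], [0, 0, 0], [0, 0, 0], [0, 0, 0], [0, 0, 0], [0, 0, 0], [0, 0, 0], [0, 0, 0]])

```text
t: 6.4
eef_pos: [0.5448, 0.0462, 0.0143]
orientation: [2.336, 2.101, 0.0]
force: [-0.3, 0.2, -0.8]
width: -0.002
grip_force: 0.0
```

```bash
python3 - <<'E'
from h import *
c=arm.read_camera("wrist"); cv2.imwrite("pics/wrist4.png",c["color"][:,:,::-1]); s,R=st()
k=big(orange(c)); print([cv2.approxPolyDP(q,4,True).reshape(-1,2).tolist() for q in k[:2]])
p=s["eef_pos"]*1000; print("foot tool",((np.array([553,126.3,p[2]])-p)@R).round(1))
E
```

```text
t 6.45 p [544.8  45.9  14.3] yaw x_t 83.9 tilt 0.0 F [-0.1 -0.3 -0.1] w 0.0 q [-0.13  0.64  1.6  -0.    0.9  -0.03]
[[[238, 167], [243, 265], [323, 263], [323, 169]], [[238, 163]]]
foot tool [80.8 -0.3 -0. ]
```

View pics/wrist4.png

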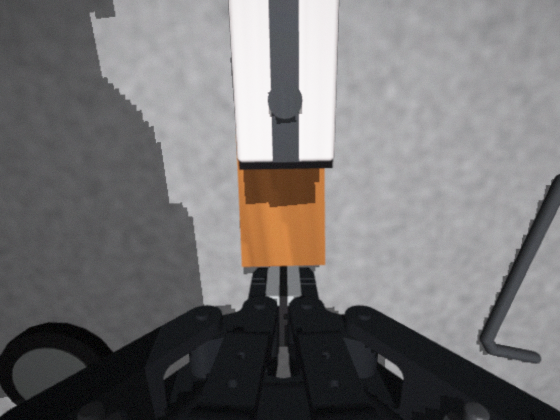

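The wedge is now under the rail and centred: the foot's screw is at about (285,100) and the wedge's axis at column 283. From here I creep forward and watch the force.

Request:
drive_tool(grip=[1, 1, 1, 1, 1, 1], offset=[[2, 0, 0], [1, 0, 0], [1, 0, 0], [1, 0, 0], [0, 0, 0], [0, 0, 0]], dr=[[0, 0, 0], [0, 0, 0], [0, 0, 0], [0, 0, 0], [0, 0, 0], [0, 0, 0]])

```text
t: 7.05
eef_pos: [0.5453, 0.0504, 0.0143]
orientation: [2.336, 2.1, -0.0]
force: [-1.0, -4.1, 0.6]
width: -0.001
grip_force: 2.4
```

Request:
drive_tool(grip=[1, 1, 1], offset=[[1, 0, 0], [0, 0, 0], [0, 0, 0]], dr=[[0, 0, 0], [0, 0, 0], [0, 0, 0]])

```text
t: 7.35
eef_pos: [0.5454, 0.0513, 0.0143]
orientation: [2.336, 2.1, -0.001]
force: [-1.8, -4.9, 0.0]
width: -0.002
grip_force: 2.8
```

Request:
drive_tool(grip=[1, 1, 1], offset=[[1, 0, 0], [0, 0, 0], [0, 0, 0]], dr=[[0, 0, 0], [0, 0, 0], [0, 0, 0]])

```text
t: 7.65
eef_pos: [0.5455, 0.0521, 0.0143]
orientation: [2.336, 2.1, -0.001]
force: [-0.7, -5.9, 0.6]
width: -0.005
grip_force: 3.6
```

Request:
drive_tool(grip=[1, 1, 1], offset=[[1, 0, 0], [0, 0, 0], [0, 0, 0]], dr=[[0, 0, 0], [0, 0, 0], [0, 0, 0]])

```text
t: 7.95
eef_pos: [0.5456, 0.0529, 0.0143]
orientation: [2.336, 2.1, -0.001]
force: [-1.5, -8.3, 0.9]
width: -0.003
grip_force: 4.1
```

Request:
drive_tool(grip=[1, 1, 1], offset=[[1, 0, 0], [0, 0, 0], [0, 0, 0]], dr=[[0, 0, 0], [0, 0, 0], [0, 0, 0]])

```text
t: 8.25
eef_pos: [0.5457, 0.0537, 0.0143]
orientation: [2.336, 2.1, -0.002]
force: [-0.9, -8.8, -0.0]
width: 0.001
grip_force: 4.6
```

The push has risen steadily to about 9 N, so the foot bears firmly. I back straight off, then lift.

Request:
drive_tool(grip=[1, 1, 1, 1, 1, 1, 1, 1], offset=[[-3, 0, 0], [-8, 0, 0], [-15, 0, 0], [-20, 0, 0], [-5, 0, -30], [0, 0, -40], [0, 0, -40], [0, 0, 0]], dr=[[0, 0, 0], [0, 0, 0], [0, 0, 0], [0, 0, 0], [0, 0, 0], [0, 0, 0], [0, 0, 0], [0, 0, 0]])

```text
t: 9.05
eef_pos: [0.5424, 0.0027, 0.1292]
orientation: [2.331, 2.095, 0.009]
force: [0.6, 0.3, 0.6]
width: 0.002
grip_force: 0.0
```

```bash
python3 - <<'E'
from h import *
c=arm.read_camera("wrist"); cv2.imwrite("pics/wrist5.png",c["color"][:,:,::-1]); st()
k=big(orange(c))[0]; a=cv2.approxPolyDP(k,4,True).reshape(-1,2); print(a.tolist(), cast(c,a,.014)[:,:2].round(4).tolist())
E
```

```text
t 9.1 p [541.2   3.  126.5] yaw x_t 83.9 tilt 0.3 F [-0.1  0.7 -0.8] w -0.0 q [-0.21  0.48  1.5   0.    1.16 -0.11]
[[253, 42], [255, 129], [302, 128], [302, 67], [259, 70]] [[0.5352, 0.1232], [0.5291, 0.067], [0.5631, 0.064], [0.5667, 0.1045], [0.537, 0.1057]]
```

View pics/wrist5.png

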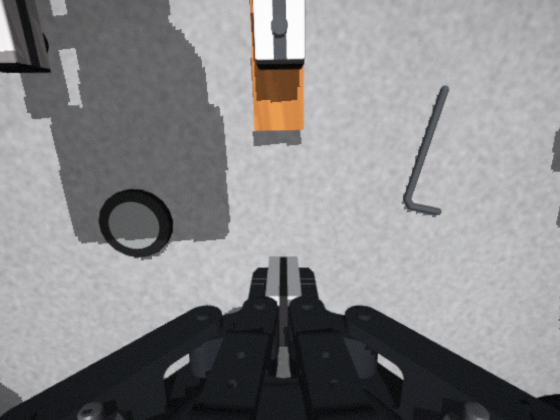

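The wedge stayed in place under the rail, with its visible end at rows 67–129, columns 253–302. The foot is centred on its width and the hand is clear, so I'm handing in.

```bash
python3 -c "
from cell import arm
print(arm.finish_job())"
```

```text
the job is handed in; nothing more can be done
None
```

I pushed the wedge thin end first under the bare screw head to about 9 N, leaving the foot about 11 mm toward the thin end and centred on its width, then took the hand away and handed the job in; the hand-in returned no verdict.

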